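# Lock the flux jar in its rack with the retaining pin

### The job

Lock up the red-capped jar in the two-bay jar rack: swing the steel retaining bar across the front of whichever bay it stands in, fully home into the yellow fork on that side, then take the red-handled pin from its wooden block and push it down through the fork and the bar until its collar rests on the fork. Let go of the pin, keep both jars standing in their bays and leave the yellow tape measure where it is.

Things in the scene. Friction and masses are not known exactly. Their poses are not given: they have to be found in the camera images.
- rack: fixed blue jar rack, 170 x 310 mm. Origin at bench level; x to its back wall, y to its left bay, z up. Bay centres at (40, +-72) mm, floor z = 10; the plate spans x -80..90. The bar's vertical pivot is at (-50, 0). At each end a yellow fork, open to -x: plates 56 x 44 x 10 mm at z = 40-50 and 66-76 with vertical 18 mm holes at (-50, +-125); column behind 76 mm high
- lock_bar (a joint): angle of the steel retaining bar (36 mm wide, z = 52 to 64 mm, reaching 147 mm from its vertical pivot): 0 points to the rack's -x (towards the robot), +1.571 is fully home in the left fork (y > 0) against its stop, -1.571 fully home in the right fork; stiff enough to stay where it is left
- bar_knob (a point): top of the black upright round knob on the bar, 20 mm in diameter and 46 mm high, z = 110 mm above the bench, 65 mm from the pivot; grip 15 mm below this point
- bar_hole (a point): centre of the 18 mm vertical hole near the bar's free end, at the bar's top face, 125 mm from the pivot
- hole_left (a point): centre of the left fork's 18 mm hole, on the top face of its upper plate, 76 mm above the bench, at (-50, 125) mm in the rack frame; axes as the rack's
- hole_right (a point): the same for the right fork, at (-50, -125) mm in the rack frame
- pin: retaining pin 107 mm long, 0.15 kg, upright in its wooden block at the start. Origin at its lower tip, z up along it: steel shank 14 mm thick from 0 to 56 mm (the first 10 mm tapered from 6 mm), collar 30 mm wide from 56 to 61 mm, round red handle 22 mm thick from 61 to 107 mm. Seated, its origin lies 56 mm below the fork's top face
- pin_grip (a point): point on the pin's axis in the middle of the red handle, 85 mm above the tip
- pin_block: wooden block 56 x 56 x 62 mm on a steel foot 80 x 80 x 8 mm, fixed to the bench, with a vertical 18 mm through hole in which the pin hangs by its collar; origin under its centre at bench level, z up
- jar_red: white jar with a red lid, 68 mm in diameter, 115 mm high, loose in one of the two bays; origin at the centre of its underside
- jar_green: white bottle-like pot with a green lid, 48 mm in diameter, 130 mm high, loose in the other bay; origin at the centre of its underside
- measure: yellow pocket tape measure, 36 x 80 x 60 mm, loose on the bench; not to be moved; origin at the centre of its underside
There are look-alikes about, which are no part of the job. There is more than one size of the pin; the one meant has the size given above.

How it is judged:
By the outcome, as a careful person would: the job done as asked, in the order asked, and still so for the second after the job is handed in, with the robot touching nothing.
It also fails if it takes over 58 s, if anything falls off the work surface, if the arm or the gripper's body presses on something with over 40 N, if the wrist force passes 120 N, or if a joint passes its speed limit or range.

### The arm

A 7-joint arm with a two-finger parallel gripper is mounted at the origin on a cart in front of the work surface, level with it; the furniture and walls round the work are solid. World frame = base frame: x ahead of the robot, y to its left, z up, the work surface at z = 0. Lengths are in m, angles in degrees, forces in N, time in s.
With the tool pointing down it reaches from about 0.4 to 0.85 m from the base axis. Payload 4.5 kg.
Tool frame: the origin (TCP) lies on the centre line of the jaws, within the pads' length; the fingertips stand 14 mm ahead of it and the grasp point (between the pads) lies 5 mm behind it; z points along the fingers, y is the line along which they close (so a half turn about z gives the same grasp; the last joint's range is limited). The gripper opens to 88 mm and grips with 3 to 60 N. Pads are 18 mm wide; open, the fingers measure 123 mm over their backs; the gripper's body (75 mm by 187 mm) begins 45 mm behind the grasp point.
Start: joints at [-70.084, 39.483, -11.15, 89.685, 9.013, 51.709, -12.324], TCP at [0.193, 0.595, 0.253] pointing down, gripper open.
Joint ranges: [-172.22, 172.22], [-26.19, 119.32], [-84.43, 86.54], [7.71, 146.69], [-57.33, 237.33], [2.42, 119.75], [-152.13, 152.13]. Speed limits (degrees/s): [147.25, 147.25, 180, 180, 180, 180, 180].

### API

Orientations are given as [roll, pitch, yaw] about the fixed x, y, z axes, in that order (R = Rz(yaw) Ry(pitch) Rx(roll)).
In Python, from cell import monitor, viewer, arm gives the robot as it stands.
- The arm moves only by the tool arm_command, never from a script. Its arguments are lists of equal length, an entry for each row: "offset": the shift along the tool's x, y, z in cm, a list of three; "dr": the turn, a rotation vector about the tool's x, y, z in degrees, a list of three; "jaw": the opening, from -1 (shut) to 1 (fully open), so that 0 is half open. In form: {"offset": [[tx, ty, tz], ...], "dr": [[ax, ay, az], ...], "jaw": [jaw, ...]}. A call has exactly 8 rows; each row is the pose to reach, as a shift and turn from the pose commanded when the call began, along the tool's axes at that moment; what a row does not reach only later rows make up. A row lasts 1/12 s, in which the tool goes at most 41.7 mm and 7.16 degrees, less where a joint would pass 70% of its speed; a pose out of reach is approached as far as the arm can. A call with a gripper value outside its range is refused whole. The fingers move at their own pace and stop on an object; the grip force is fixed at half the most. Time passes only in rows, so rows that repeat a pose let the fingers close, or fill a call up. It gives the time, the measured TCP pose, the force and the opening at its end, in the units of the state.
- monitor.get_obs(): the state, without advancing time (a new reading comes with each control period).
- viewer.snapshot(name): name is "scene" or "top"; returns a dict with "img" (400x640x3 uint8, red, green, blue), "K" (3x3 intrinsics, pixels), "xyz" and "attitude" of the camera in the world. Camera axes: x right, y down, z forward; pixel columns grow to the right and rows downward; lengths in m; the calibration is good to about 2 mm. A picture is of the moment at which its call begins. There is no depth.
- arm.close_job(): hands the job in, once; it reports no verdict.
Trained networks look in the newest picture that a camera, given by its name, has taken for a name from the list of things; names that differ only in an ending like _2 or _b are one class to them, and where a whole thing is asked for, a point or a joint stands for the part that bears it (a point fixed in the world has none). Each returns a list of dicts, best first, with "p" (0 to 1); they miss things now and then, are a little off and sometimes report something else, mostly with a low value. They report only what shows in the picture. A call takes as long as a camera call. They do not tell look-alikes from the thing itself.
- viewer.recognise(camera, name): "point" ([x, y, z] in m, in world coordinates, good to about 4 mm: the middle of the surface that is visible of it).
- viewer.trace(camera, name): "mask" (400x640 bool, what is visible of it).
The state is a dict: "time": time; "joints": joint angles; "qvel": joint speeds; "effort": joint torques, N m; "tool_pos": TCP position; "tool_rot": TCP orientation; "contact_force": force on the tool from outside, world axes, zero at the start; "ft_torque": the same for the moment, N m; "opening": finger opening in m.
Only numpy, scipy, OpenCV 4.12 (cv2) and the standard library are available. Lean on these libraries where they do the work, as an engineer would, in place of code of your own. Each camera call takes 0.05 s, during which the arm holds its last target. There are 200 camera calls.

## Working session

There is one attempt and no reset: what is moved stays moved. The work goes in short steps, Python scripts to look and compute and a tool call to move; the robot and the scene stay as the last step left them, time stands still between calls to the robot, and variables do not carry over. Pictures are saved under pics/ and viewed, on a budget of 10 in all, crops included, one or two more only if the job needs it, and the job is handed in when it is done.

Besides the shell and the picture viewer there is one more tool, called after "Emit:" by a JSON object that holds its "method" and its "body". arm_command: Moves the arm, as the interface text tells. Its arguments: {"type":"object","properties":{"offset":{"type":"array","items":{"type":"array","items":{"type":"number"}}},"dr":{"type":"array","items":{"type":"array","items":{"type":"number"}}},"jaw":{"type":"array","items":{"type":"number"}}},"required":["offset","dr","jaw"]}

```bash
mkdir -p pics; ls; cat > h.py <<'E'
import numpy as np, cv2
from scipy.spatial.transform import Rotation as R
from cell import monitor, viewer, arm
E
python3 - <<'E'
from h import *
o=monitor.get_obs(); print(o)
for c in("scene","top"):
    s=viewer.snapshot(c); cv2.imwrite(f"pics/{c}0.png",s["img"][...,::-1]); print(c,s["K"],s["xyz"],s["attitude"])
    for n in ["rack","lock_bar","bar_knob","pin","pin_block","jar_red","jar_green","measure"]:
        print(n,[(np.round(d["point"],3).tolist(),round(d["p"],2)) for d in viewer.recognise(c,n)])
print(monitor.get_obs()["time"])
E
```

```text
pics
{'time': 0.0, 'joints': array([-70.08324407,  39.53192056, -11.14643231,  89.7452811 ,
         9.01337161,  51.7074951 , -12.32444306]), 'qvel': array([-0.02598309, -0.04115517, -0.0399559 ,  0.03395802, -0.10277253,
       -0.04708202, -0.00315464]), 'effort': array([-4.04404700e-04, -5.27551603e+01, -1.26688868e+00, -1.53425646e+01,
       -5.26121620e-02,  6.75702584e-03,  1.71428037e-04]), 'tool_pos': array([0.19277703, 0.59389588, 0.25192255]), 'tool_rot': array([-1.79897586e+02,  6.90879060e-03,  1.62026308e+02]), 'contact_force': array([ 0.04913748, -0.57835718, -0.20935411]), 'ft_torque': array([-0.02390843, -0.00457375,  0.00970775]), 'opening': 0.0882282322104128}
scene [[404.29519271   0.         319.72146351]
 [  0.         404.29519271 206.58497436]
 [  0.           0.           1.        ]] [-0.09233264 -0.29933443  0.73298888] [-131.83104694   -0.6426723   -64.66365659]
rack [([0.605, 0.028, 0.016], 0.94)]
lock_bar [([0.516, -0.022, 0.063], 0.58)]
bar_knob [([0.515, -0.02, 0.061], 0.79)]
pin [([0.516, 0.287, 0.091], 0.92), ([0.408, 0.178, 0.056], 0.63), ([0.422, 0.287, 0.09], 0.62)]
pin_block [([0.406, 0.278, 0.034], 0.95), ([0.52, -0.025, 0.065], 0.34)]
jar_red []
jar_green [([0.635, 0.104, 0.09], 0.96), ([0.658, -0.035, 0.091], 0.17)]
measure [([0.465, -0.265, 0.044], 0.83)]
top [[499.54530229   0.         313.42513779]
 [  0.         499.54530229 204.63395198]
 [  0.           0.           1.        ]] [0.4768676  0.01376839 1.39837956] [-177.70912074   -0.84748448  -90.74895539]
rack [([0.627, 0.037, 0.006], 0.96)]
lock_bar [([0.532, -0.006, 0.065], 0.82)]
bar_knob [([0.535, -0.007, 0.062], 0.94)]
pin [([0.525, 0.289, 0.128], 0.66), ([0.65, 0.108, 0.137], 0.24)]
pin_block [([0.425, 0.284, 0.045], 0.65)]
jar_red [([0.673, -0.029, 0.126], 0.92)]
jar_green [([0.648, 0.108, 0.139], 0.59)]
measure [([0.479, -0.258, 0.059], 0.86), ([0.421, 0.289, 0.106], 0.69), ([0.534, -0.008, 0.064], 0.34)]
0.9
```

View pics/scene0.png

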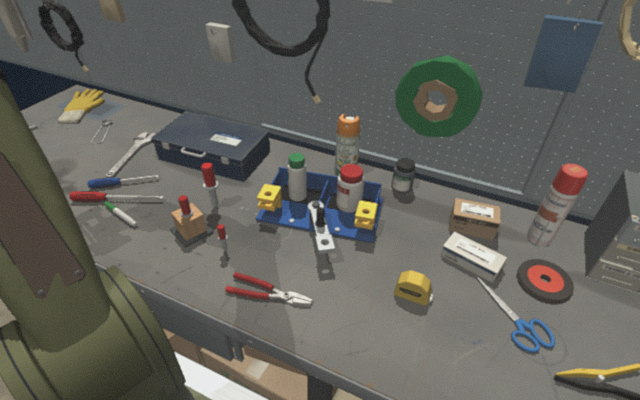

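View pics/top0.png

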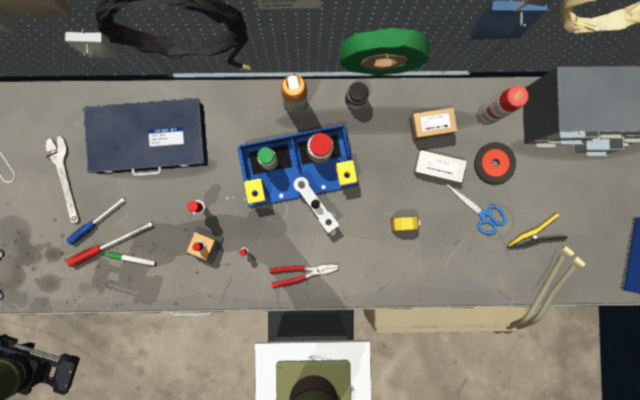

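The pin standing in the wooden block, at scene (185,205) and top (199,246), matches the description. The possible mix-ups are a large red pin on a stand at scene (209,180), a small red pin at scene (222,235), and the red screwdriver at scene (88,197). The red-capped jar is at scene (350,187), in the right bay. The yellow forks are at top (254,190) and (346,173), and the bar points to about top (333,228).

Next is a close crop of the pin and the forks.

```bash
python3 - <<'E'
import cv2, numpy as np
s=cv2.imread("pics/scene0.png");t=cv2.imread("pics/top0.png")
z=lambda im,x,y,w,h,k:cv2.resize(im[y:y+h,x:x+w],None,fx=k,fy=k,interpolation=cv2.INTER_CUBIC)
a=np.hstack([z(s,160,150,80,60*5//4,5),z(t,170,190,80,75,5)])      # pins
b=np.hstack([z(t,235,165,40,40,5),z(t,325,150,40,40,5),z(t,292,172,50,50,4)[:200],z(s,240,170,40,40,5)])
b=b[:, :800]
o=np.vstack([a,b]); cv2.imwrite("pics/crop1.png",o); print(o.shape)
E
```

```text
(575, 800, 3)
```

View pics/crop1.png

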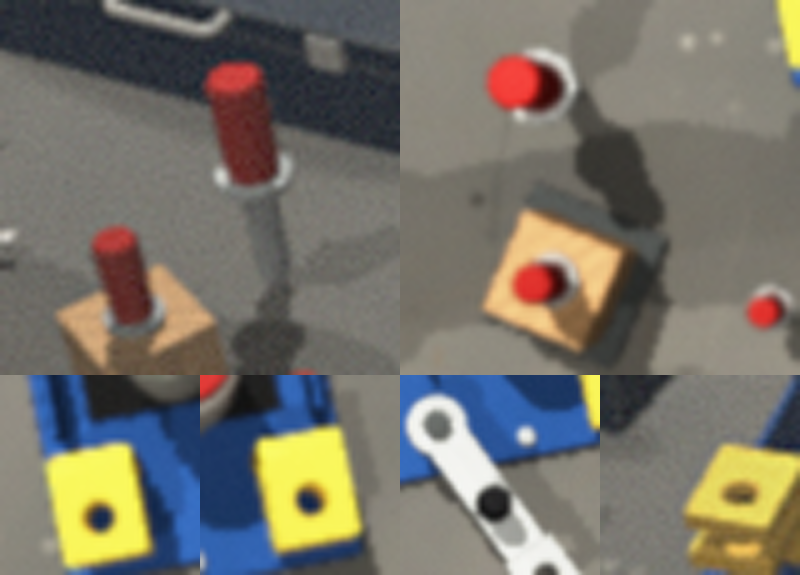

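The crop shows the pin upright in the wooden block, with its handle top at top (197.4,247) and scene (183.4,197.6). The big look-alike stands alone. The fork holes are at top (254.4,193) and (347,175), the knob at (315.8,204), the pivot at (301.3,184.5) and the bar hole at about (328.8,220.8).

```bash
cat >> h.py <<'E'
def ray(s,u,v,z):
    d=R.from_euler('xyz',s["attitude"],degrees=True).as_matrix()@np.linalg.inv(s["K"])@[u,v,1]
    c=np.array(s["xyz"]); return c+d*(z-c[2])/d[2]
def proj(s,P):
    q=np.asarray(s["K"])@(R.from_euler('xyz',s["attitude"],degrees=True).as_matrix().T@(np.array(P)-s["xyz"])); return q[:2]/q[2]
def tool(P,o=None):  # offset (cm, tool axes) from the current measured TCP to world point P
    o=o or monitor.get_obs()
    return R.from_euler('xyz',o["tool_rot"],degrees=True).as_matrix().T@(np.array(P)-o["tool_pos"])*100
E
python3 - <<'E'
from h import *
t=viewer.snapshot("top");s=viewer.snapshot("scene")
h=-.5
L=ray(t,254.4+h,193+h,.076);Rr=ray(t,347+h,175+h,.076);print("L",L,"R",Rr,np.linalg.norm(L-Rr))
d=(L-Rr)[:2];yaw=np.degrees(np.arctan2(-d[0],d[1]));mid=(L+Rr)[:2]/2;print("yaw",yaw,"pivot",mid)
print("L scene",ray(s,268+h,193.6+h,.076))
print("piv",ray(t,301.3+h,184.5+h,.068))
K=ray(t,315.8+h,204+h,.11);B=ray(t,328.8+h,220.8+h,.064);print("knob",K,np.linalg.norm(K[:2]-mid),"bh",B,np.linalg.norm(B[:2]-mid))
for P in(K,B):
    v=P[:2]-mid;print("bar angle",(np.degrees(np.arctan2(v[1],v[0]))-yaw-180+180)%360-180)
for z in(.113,.121):print("pin",z,ray(t,197.4+h,247+h,z),ray(s,183.4+h,197.6+h,z))
print(monitor.get_obs()["time"])
E
```

```text
L [0.56362879 0.15069335 0.076     ] R [ 0.6085883  -0.09546627  0.076     ] 0.25023172289843626
yaw 10.350627563652472 pivot [0.58610854 0.02761354]
L scene [0.56247904 0.14846808 0.076     ]
piv [0.58536531 0.02637201 0.068     ]
knob [ 0.53103031 -0.01084111  0.11      ] 0.06717419463626481 bh [ 0.48761551 -0.04585767  0.064     ] 0.12287756883137282
bar angle 24.571438688251533
bar angle 26.370592457714224
pin 0.113 [0.42459075 0.29356897 0.113     ] [0.42579464 0.29370585 0.113     ]
pin 0.121 [0.42491611 0.29182753 0.121     ] [0.419109   0.28605358 0.121     ]
1.0
```

The rack fits well: its yaw is 10.4° and the holes measure 250.2 mm apart against 250. The bar stands at about -25.5° and the red jar is in the right bay. The pin is at (0.425, 0.2935), with its block top at 62 mm. I'll set out for a point above the knob.

Emit:
{"method": "arm_command", "body": {"offset": [[-2,-1.9,0],[-5,-4.6,0],[-8,-7.4,0.3],[-11,-10.2,0.6],[-14,-13,0.8],[-17,-15.8,1],[-20,-18.6,1.2],[-22,-20.5,1.3]], "dr": [[0,0,5],[0,0,10],[0,0,16],[0,0,22],[0,0,28],[0,0,34],[0,0,40],[0,0,44]], "jaw": [0.2,0.2,0.2,0.2,0.2,0.2,0.2,0.2]}}

```text
time: 1.67
tool_pos: [0.3406, 0.3276, 0.2398]
tool_rot: [-180.0, 0.1, 117.5]
contact_force: [0.4, -0.4, 0.7]
opening: 0.0528
```

```bash
python3 - <<'E'
from h import *
o=monitor.get_obs();print(o["time"],o["tool_pos"],o["tool_rot"],o["joints"],o["opening"]);print(tool([.531,-.011,.20],o))
E
```

```text
1.6667 [0.34057325 0.32759841 0.23981596] [-1.79987712e+02  1.16436689e-01  1.17532549e+02] [-49.30234588  29.47061842  -0.37486993 116.40878517   0.51212867
  34.17737025 -22.52009198] 0.05275834136029578
[-38.81951081   1.23513793   4.06022912]
```

Emit:
{"method": "arm_command", "body": {"offset": [[-2,0.1,0],[-5,0.2,0],[-8.5,0.3,0.5],[-12,0.4,1],[-15.5,0.5,1.5],[-19,0.6,2],[-22,0.7,2],[-24,0.8,2]], "dr": [[0,0,4],[0,0,10],[0,0,16],[0,0,22],[0,0,28],[0,0,34],[0,0,40],[0,0,45]], "jaw": [0.2,0.2,0.2,0.2,0.2,0.2,0.2,0.2]}}

```text
time: 2.33
tool_pos: [0.4601, 0.1202, 0.2197]
tool_rot: [179.9, 0.0, 72.5]
contact_force: [0.1, -0.2, 0.3]
opening: 0.053
```

```bash
python3 - <<'E'
from h import *
o=monitor.get_obs();print(o["joints"]);print(tool([.531,-.011,.17],o))
E
```

```text
[-26.37657665  32.00612515   9.54241228 117.61419787  -9.65482245
  31.06668123 -27.4578722 ]
[-10.38042494  10.69438614   4.99578671]
```

Emit:
{"method": "arm_command", "body": {"offset": [[-1.5,1.5,0.5],[-3.5,3.5,1],[-5.5,5.5,2],[-7.5,7.5,3],[-9.3,9.5,4],[-10.4,10.7,5],[-10.4,10.7,5],[-10.4,10.7,5]], "dr": [[0,0,4],[0,0,4],[0,0,4],[0,0,4],[0,0,4],[0,0,4],[0,0,4],[0,0,4]], "jaw": [0.2,0.2,0.2,0.2,0.2,0.2,0.2,0.2]}}

```text
time: 3.0
tool_pos: [0.5305, -0.0077, 0.1693]
tool_rot: [-179.9, 0.0, 68.9]
contact_force: [0.2, 1.2, 0.2]
opening: 0.0527
```

```bash
python3 - <<'E'
from h import *
s=viewer.snapshot("scene");t=viewer.snapshot("top");o=monitor.get_obs();print(o["tool_pos"],o["tool_rot"],tool([.531,-.011,.09],o))
z=lambda im,x,y,w,h,k:cv2.resize(im[y:y+h,x:x+w,::-1],None,fx=k,fy=k,interpolation=cv2.INTER_CUBIC)
cv2.imwrite("pics/c2.png",np.hstack([z(s["img"],270,140,110,130,3.6),z(t["img"],270,140,110,130,3.6)]))
print(proj(s,[.531,-.011,.11]),proj(t,[.531,-.011,.11]))
E
```

```text
[ 0.53030134 -0.00568     0.17000451] [-1.79960758e+02 -6.13616112e-02  6.91157038e+01] [-0.48071027  0.26040366  7.99976382]
[319.35322043 209.28551147] [315.36167954 203.51096245]
```

View pics/c2.png

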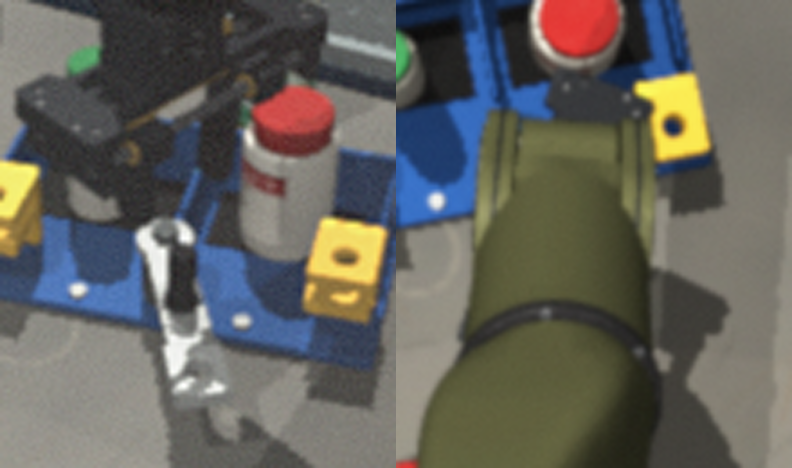

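The knob top shows at scene (320.6,208.9) against a predicted (319.4,209.3), and the gripper is above it. I'll go down and grip.

Emit:
{"method": "arm_command", "body": {"offset": [[-0.5,0.3,1],[-0.5,0.3,3],[-0.5,0.3,5],[-0.5,0.3,6.5],[-0.5,0.3,7.5],[-0.5,0.3,8],[-0.5,0.3,8],[-0.5,0.3,8]], "dr": [[0,0,0],[0,0,0],[0,0,0],[0,0,0],[0,0,0],[0,0,0],[0,0,0],[0,0,0]], "jaw": [0.2,0.2,0.2,0.2,0.2,0.2,0.2,0.2]}}

```text
time: 3.77
tool_pos: [0.5319, -0.0127, 0.09]
tool_rot: [180.0, -0.0, 69.0]
contact_force: [-0.6, -0.2, 0.8]
opening: 0.0528
```

Emit:
{"method": "arm_command", "body": {"offset": [[0,0,0],[0,0,0],[0,0,0],[0,0,0],[0,0,0],[0,0,0],[0,0,0],[0,0,0]], "dr": [[0,0,0],[0,0,0],[0,0,0],[0,0,0],[0,0,0],[0,0,0],[0,0,0],[0,0,0]], "jaw": [-0.2,-0.6,-0.8,-0.9,-0.9,-0.9,-0.9,-0.9]}}

```text
time: 4.43
tool_pos: [0.5319, -0.013, 0.0899]
tool_rot: [180.0, -0.0, 69.0]
contact_force: [-0.2, -0.5, 2.5]
opening: 0.019
```

```bash
python3 - <<'E'
from h import *
o=monitor.get_obs();print(o["time"],o["tool_pos"],o["tool_rot"],o["contact_force"],o["opening"])
p=np.array([.5861,.0276]);yaw=10.35
v=o["tool_pos"][:2]-p;r=np.linalg.norm(v);a0=np.degrees(np.arctan2(v[1],v[0]))%360;print("r",r,"ang",190.35-a0)
for a in np.linspace(a0,280.35,9)[1:].tolist()+[283.]:
    q=p+r*np.array([np.cos(np.radians(a)),np.sin(np.radians(a))]);print(190.35-a,q,tool([*q,o["tool_pos"][2]],o).round(2))
E
```

```text
4.4333 [ 0.53186452 -0.01296144  0.08994119] [ 1.79975757e+02 -1.40723113e-02  6.90198633e+01] [-0.18099502 -0.45467608  2.50977242] 0.018987053031525418
r 0.06772530821167733 ang -26.441950571109487
-34.386706749720815 [ 0.53799142 -0.02006845] [-0.44  0.83  0.  ]
-42.331462928332115 [ 0.54504182 -0.02626041] [-0.77  1.71  0.  ]
-50.276219106943444 [ 0.5528804  -0.03141843] [-0.97  2.62  0.  ]
-58.22097528555477 [ 0.56135667 -0.03544352] [-1.04  3.56  0.  ]
-66.16573146416604 [ 0.57030792 -0.03825839] [-0.99  4.5   0.  ]
-74.11048764277737 [ 0.57956233 -0.03980902] [-0.8   5.41  0.  ]
-82.0552438213887 [ 0.58894223 -0.04006564] [-0.49  6.3   0.  ]
-90.00000000000003 [ 0.59826758 -0.03902332] [-0.06  7.13  0.  ]
-92.65 [ 0.60133488 -0.03838951] [0.11 7.4  0.  ]
```

Emit:
{"method": "arm_command", "body": {"offset": [[-0.23,0.4,0],[-0.44,0.83,0],[-0.62,1.27,0],[-0.77,1.71,0],[-0.88,2.16,0],[-0.97,2.62,0],[-1.01,3.1,0],[-1.04,3.56,0]], "dr": [[0,0,0],[0,0,0],[0,0,0],[0,0,0],[0,0,0],[0,0,0],[0,0,0],[0,0,0]], "jaw": [-0.9,-0.9,-0.9,-0.9,-0.9,-0.9,-0.9,-0.9]}}

```text
time: 5.1
tool_pos: [0.5545, -0.0372, 0.0897]
tool_rot: [-179.3, 0.4, 69.0]
contact_force: [-10.5, -1.8, 8.8]
opening: 0.0191
```

```bash
python3 - <<'E'
from h import *
o=monitor.get_obs();print(o["time"],o["contact_force"],o["opening"])
p=np.array([.5861,.0276]);yaw=10.35
v=o["tool_pos"][:2]-p;r=np.linalg.norm(v);a0=np.degrees(np.arctan2(v[1],v[0]))%360;print("r",r,"ang",190.35-a0)
E
```

```text
5.1 [-10.50367454  -1.82832898   8.78126183] 0.019091939402001278
r 0.07214130896792338 ang -53.64918150125621
```

Emit:
{"method": "arm_command", "body": {"offset": [[0.0,0.47,0],[0.05,0.94,0],[0.13,1.4,0],[0.24,1.85,0],[0.39,2.3,0],[0.55,2.74,0],[0.76,3.16,0],[0.98,3.57,0]], "dr": [[0,0,0],[0,0,0],[0,0,0],[0,0,0],[0,0,0],[0,0,0],[0,0,0],[0,0,0]], "jaw": [-0.9,-0.9,-0.9,-0.9,-0.9,-0.9,-0.9,-0.9]}}

```text
time: 5.77
tool_pos: [0.5933, -0.041, 0.0894]
tool_rot: [-179.5, 0.3, 69.0]
contact_force: [-8.7, -4.1, 9.5]
opening: 0.019
```

```bash
python3 - <<'E'
from h import *
o=monitor.get_obs();print(o["time"],o["contact_force"],o["opening"],o["tool_rot"])
p=np.array([.5861,.0276]);yaw=10.35
v=o["tool_pos"][:2]-p;r=np.linalg.norm(v);a0=np.degrees(np.arctan2(v[1],v[0]))%360;print("r",r,"ang",190.35-a0)
u=np.array([np.cos(np.radians(10.35)),np.sin(np.radians(10.35)),0]);print(tool(o["tool_pos"]+u*.01,o))
E
```

```text
5.7667 [-8.7467012  -4.09146431  9.50595506] 0.01898671206985073 [-179.48817375    0.30945405   69.03113573]
r 0.06893498147525927 ang -85.60625536789766
[ 0.51979283  0.85422857 -0.01043861]
```

Emit:
{"method": "arm_command", "body": {"offset": [[0.2,0.33,0],[0.3,0.5,0],[0.4,0.66,0],[0.5,0.82,0],[0.5,0.82,0],[0.5,0.82,0],[0.5,0.82,0],[0.5,0.82,0]], "dr": [[0,0,0],[0,0,0],[0,0,0],[0,0,0],[0,0,0],[0,0,0],[0,0,0],[0,0,0]], "jaw": [-0.9,-0.9,-0.9,-0.9,-0.9,-0.9,-0.9,-0.9]}}

```text
time: 6.43
tool_pos: [0.5968, -0.0405, 0.0892]
tool_rot: [-178.9, 0.6, 68.9]
contact_force: [-19.5, -3.6, 18.5]
opening: 0.0193
```

```bash
python3 - <<'E'
from h import *
s=viewer.snapshot("scene");t=viewer.snapshot("top");o=monitor.get_obs();print(o["time"],o["tool_pos"],o["contact_force"],o["opening"],o["tool_rot"])
p=np.array([.5861,.0276]);yaw=10.35
v=o["tool_pos"][:2]-p;r=np.linalg.norm(v);a0=np.degrees(np.arctan2(v[1],v[0]))%360;print("r",r,"ang",190.35-a0)
z=lambda im,x,y,w,h,k:cv2.resize(im[y:y+h,x:x+w,::-1],None,fx=k,fy=k,interpolation=cv2.INTER_CUBIC)
cv2.imwrite("pics/c3.png",np.hstack([z(s["img"],300,160,90,100,4.4),z(t["img"],290,140,90,100,4.4)]))
E
```

```text
6.5333 [ 0.5968308  -0.04047322  0.08925367] [-20.16452468  -3.6263998   18.95666559] 0.019324154805192565 [-178.87896219    0.59084742   68.92687082]
r 0.0689138129087627 ang -88.60816884478797
```

View pics/c3.png

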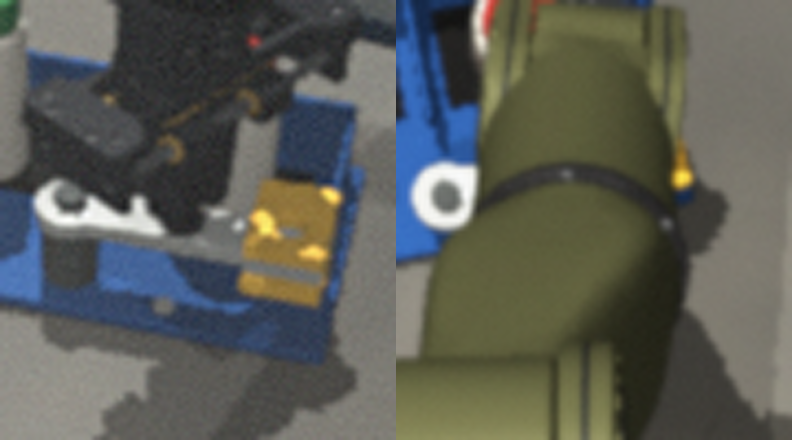

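The bar is in the fork with 20 N against it, so it is probably on the stop. I'll push a little more to confirm, then open slightly and lift.

Emit:
{"method": "arm_command", "body": {"offset": [[0.1,0.2,0],[0.2,0.34,0],[0.25,0.42,0],[0.3,0.5,0],[0.3,0.5,0],[0.3,0.5,0],[0.3,0.5,0],[0.3,0.5,0]], "dr": [[0,0,0],[0,0,0],[0,0,0],[0,0,0],[0,0,0],[0,0,0],[0,0,0],[0,0,0]], "jaw": [-0.9,-0.9,-0.9,-0.9,-0.9,-0.9,-0.9,-0.9]}}

```text
time: 7.2
tool_pos: [0.597, -0.0405, 0.0891]
tool_rot: [-178.3, 0.9, 68.9]
contact_force: [-28.8, -5.3, 27.4]
opening: 0.0187
```

Emit:
{"method": "arm_command", "body": {"offset": [[-0.3,-0.5,0],[-0.55,-0.95,0],[-0.55,-0.95,0],[-0.55,-0.95,0],[-0.55,-0.95,0],[-0.55,-0.95,0],[-0.55,-0.95,0],[-0.55,-0.95,0]], "dr": [[0,0,0],[0,0,0],[0,0,0],[0,0,0],[0,0,0],[0,0,0],[0,0,0],[0,0,0]], "jaw": [-0.9,-0.9,-0.7,-0.5,-0.3,-0.1,-0.1,-0.1]}}

```text
time: 7.87
tool_pos: [0.603, -0.0378, 0.0897]
tool_rot: [180.0, -0.0, 69.0]
contact_force: [-1.2, -0.4, -0.4]
opening: 0.0398
```

```bash
python3 - <<'E'
from h import *
o=monitor.get_obs();print(o["contact_force"],o["opening"])
print(tool([.425,.2935,.24],o), o["joints"])
E
```

```text
[-1.1565171  -0.36328498 -0.41585671] 0.03982267192475944
[ 24.57629419 -28.45986311 -15.03673011] [ -3.93599869  50.95273112   5.62624142 100.66901834  -9.14127101
  28.76227128 -13.31841249]
```

The bar is home: it did not move under the extra force. Now I'll lift and go to the pin.

Emit:
{"method": "arm_command", "body": {"offset": [[0,0,-2],[0,0,-4.5],[0,0,-7],[0.5,-0.6,-9.5],[1.5,-1.8,-12],[3.3,-4,-14.2],[5.5,-6.5,-15],[8,-9.2,-15]], "dr": [[0,0,0],[0,0,0],[0,0,-3],[0,0,-8],[0,0,-13],[0,0,-19],[0,0,-25],[0,0,-31]], "jaw": [-0.1,-0.1,-0.1,0,0.2,0.3,0.3,0.3]}}

```text
time: 8.53
tool_pos: [0.5467, 0.0697, 0.2424]
tool_rot: [179.6, 0.0, 100.2]
contact_force: [0.7, 0.3, -0.5]
opening: 0.0572
```

```bash
python3 - <<'E'
from h import *
o=monitor.get_obs();print(o["joints"], tool([.425,.2935,.24],o))
E
```

```text
[-1.20456807e+01  3.43545908e+01 -6.80803780e-02  1.03980057e+02
  1.41439008e-01  4.13002661e+01 -2.05121981e+00] [24.1779466  -8.03041023  0.16796935]
```

Emit:
{"method": "arm_command", "body": {"offset": [[3,-1,0],[6.5,-2.1,0],[10,-3.3,0],[13.5,-4.5,0],[17,-5.7,0],[20,-6.7,0],[22.5,-7.5,0],[24.2,-8,0]], "dr": [[0,0,-6],[0,0,-12],[0,0,-18],[0,0,-25],[0,0,-32],[0,0,-39],[0,0,-45],[0,0,-50]], "jaw": [0.3,0.3,0.3,0.3,0.3,0.3,0.3,0.3]}}

```text
time: 9.2
tool_pos: [0.4224, 0.2974, 0.24]
tool_rot: [179.9, -0.1, 150.5]
contact_force: [-0.4, 0.5, 0.2]
opening: 0.0571
```

```bash
python3 - <<'E'
from h import *
s=viewer.snapshot("scene");t=viewer.snapshot("top");o=monitor.get_obs();print(o["tool_pos"],o["tool_rot"],tool([.425,.2935,.086],o))
z=lambda im,x,y,w,h,k:cv2.resize(im[y:y+h,x:x+w,::-1],None,fx=k,fy=k,interpolation=cv2.INTER_CUBIC)
cv2.imwrite("pics/c4.png",np.hstack([z(s["img"],140,130,90,120,4.4),z(t["img"],280,130,90,120,4.4)]))
cv2.imwrite("pics/scene4.png",s["img"][...,::-1])
print(proj(s,[.425,.2935,.113]),viewer.recognise("scene","pin"),monitor.get_obs()["time"])
E
```

```text
[0.42247496 0.29799142 0.24001427] [ 1.79837157e+02 -1.16173215e-01  1.50446183e+02] [-0.47241407 -0.30992937 15.39968259]
[182.74753979 197.3226357 ] [{'point': [0.5144, 0.2875, 0.0893], 'p': 0.93}, {'point': [0.4191, 0.2881, 0.0892], 'p': 0.68}, {'point': [0.4072, 0.18, 0.0536], 'p': 0.66}, {'point': [0.6606, -0.0346, 0.1019], 'p': 0.39}] 9.35
```

View pics/c4.png

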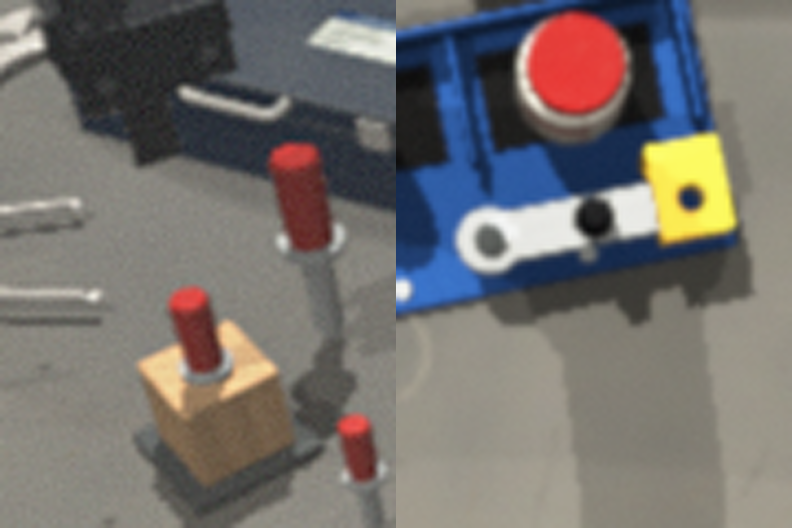

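The right-hand view shows the bar home, with the fork hole at crop (690,197) clear through. The pin handle top is at scene (182.7,197.7), which is where I predicted it. I'll go down and grip.

Emit:
{"method": "arm_command", "body": {"offset": [[-0.2,-0.2,2],[-0.45,-0.3,5],[-0.45,-0.3,8],[-0.45,-0.3,10.5],[-0.45,-0.3,13],[-0.45,-0.3,14.5],[-0.45,-0.3,15.4],[-0.45,-0.3,15.4]], "dr": [[0,0,0],[0,0,0],[0,0,0],[0,0,0],[0,0,0],[0,0,0],[0,0,0],[0,0,0]], "jaw": [0.3,0.3,0.3,0.3,0.3,0.3,0.3,0.3]}}

```text
time: 10.02
tool_pos: [0.4269, 0.2872, 0.0842]
tool_rot: [-179.8, 0.0, 149.8]
contact_force: [-0.6, -0.5, -0.1]
opening: 0.0573
```

Emit:
{"method": "arm_command", "body": {"offset": [[0,0,0],[0,0,0],[0,0,0],[0,0,0],[0,0,0],[0,0,0],[0,0,0],[0,0,0]], "dr": [[0,0,0],[0,0,0],[0,0,0],[0,0,0],[0,0,0],[0,0,0],[0,0,0],[0,0,0]], "jaw": [0,-0.3,-0.6,-0.9,-0.9,-0.9,-0.9,-0.9]}}

```text
time: 10.68
tool_pos: [0.428, 0.291, 0.0866]
tool_rot: [179.7, 0.1, 150.0]
contact_force: [1.3, 3.9, 7.0]
opening: 0.021
```

Emit:
{"method": "arm_command", "body": {"offset": [[0,0,-1],[0,0,-2.5],[0,0,-4.5],[0,0,-7],[0,0,-9.5],[0,0,-12],[0,0,-14.5],[0,0,-16]], "dr": [[0,0,0],[0,0,0],[0,0,0],[0,0,0],[0,0,0],[0,0,0],[0,0,0],[0,0,0]], "jaw": [-0.9,-0.9,-0.9,-0.9,-0.9,-0.9,-0.9,-0.9]}}

```text
time: 11.35
tool_pos: [0.4261, 0.2883, 0.2474]
tool_rot: [-179.9, 0.0, 150.0]
contact_force: [0.1, -0.0, -1.4]
opening: 0.0209
```

```bash
python3 - <<'E'
from h import *
o=monitor.get_obs();print(o["contact_force"],o["opening"],o["joints"],tool([.6086,-.0955,.245],o))
E
```

```text
[ 0.06125057 -0.03398314 -1.35386309] 0.020864209973902575 [-30.64133282  31.92272787 -13.53161476 108.83887119  11.01717154
  40.53905382   9.39846056] [-34.99089765 -24.11550012   0.27604099]
```

Emit:
{"method": "arm_command", "body": {"offset": [[-1.5,-1,0],[-4,-2.7,0],[-7,-4.8,0],[-10,-6.9,0],[-13,-9,0],[-16,-11,0],[-18.5,-12.7,0],[-20.5,-14,0]], "dr": [[0,0,2],[0,0,5],[0,0,9],[0,0,13],[0,0,17],[0,0,21],[0,0,25],[0,0,28]], "jaw": [-0.9,-0.9,-0.9,-0.9,-0.9,-0.9,-0.9,-0.9]}}

```text
time: 12.02
tool_pos: [0.5334, 0.0613, 0.2449]
tool_rot: [-179.7, 0.0, 121.6]
contact_force: [0.8, 0.6, -2.0]
opening: 0.0208
```

```bash
python3 - <<'E'
from h import *
o=monitor.get_obs();print(o["opening"],tool([.6086,-.0955,.21],o))
E
```

```text
0.02078067139207685 [-17.29734277  -1.80509652   3.50120372]
```

Emit:
{"method": "arm_command", "body": {"offset": [[-3,-0.3,0],[-6.5,-0.6,0],[-10,-1,0.5],[-13,-1.4,1],[-15.5,-1.7,2],[-17.3,-1.8,3],[-17.3,-1.8,3.5],[-17.3,-1.8,3.5]], "dr": [[0,0,4],[0,0,9],[0,0,14],[0,0,18],[0,0,22],[0,0,22],[0,0,22],[0,0,22]], "jaw": [-0.9,-0.9,-0.9,-0.9,-0.9,-0.9,-0.9,-0.9]}}

```text
time: 12.68
tool_pos: [0.6083, -0.0918, 0.2084]
tool_rot: [-179.6, -0.1, 99.9]
contact_force: [-0.2, 0.8, -1.9]
opening: 0.0213
```

Emit:
{"method": "arm_command", "body": {"offset": [[0,0,0],[0,0,0],[0,0,0],[0,0,0],[0,0,0],[0,0,0],[0,0,0],[0,0,0]], "dr": [[0,0,0],[0,0,0],[0,0,0],[0,0,0],[0,0,0],[0,0,0],[0,0,0],[0,0,0]], "jaw": [-0.9,-0.9,-0.9,-0.9,-0.9,-0.9,-0.9,-0.9]}}

```text
time: 13.35
tool_pos: [0.6107, -0.0907, 0.2108]
tool_rot: [180.0, -0.0, 100.0]
contact_force: [-0.3, -0.2, -1.5]
opening: 0.0211
```

```bash
python3 - <<'E'
from h import *
s=viewer.snapshot("scene");t=viewer.snapshot("top");o=monitor.get_obs();print(o["tool_pos"],o["tool_rot"],o["opening"])
M=R.from_euler('xyz',o["tool_rot"],degrees=True).as_matrix();tp=o["tool_pos"]
for k,l in((-.005,"grasp"),(.024,"collar bottom"),(.08,"tip")):
    for dx in(0,.004):print(l,dx,proj(s,tp+M@[dx,0,k]))
print("hole",proj(s,[.6086,-.0955,.076]),[(m["point"],m["p"]) for m in viewer.recognise("scene","pin")])
z=lambda im,x,y,w,h,k:cv2.resize(im[y:y+h,x:x+w,::-1],None,fx=k,fy=k,interpolation=cv2.INTER_CUBIC)
cv2.imwrite("pics/c5.png",z(s["img"],330,130,75,100,6))
E
```

```text
[ 0.61070835 -0.09082097  0.2107272 ] [ 1.79999013e+02 -9.47606673e-04  1.00018187e+02] 0.020841960223054942
grasp 0 [368.37301521 162.32871846]
grasp 0.004 [366.57208291 162.03044498]
collar bottom 0 [367.18795185 172.92592061]
collar bottom 0.004 [365.42646301 172.62514236]
tip 0 [365.03720105 192.15859782]
tip 0.004 [363.34719043 191.85426327]
hole [364.60081503 210.63692718] [([0.407, 0.1789, 0.0547], 0.74), ([0.6055, -0.0879, 0.1702], 0.49)]
```

View pics/c5.png

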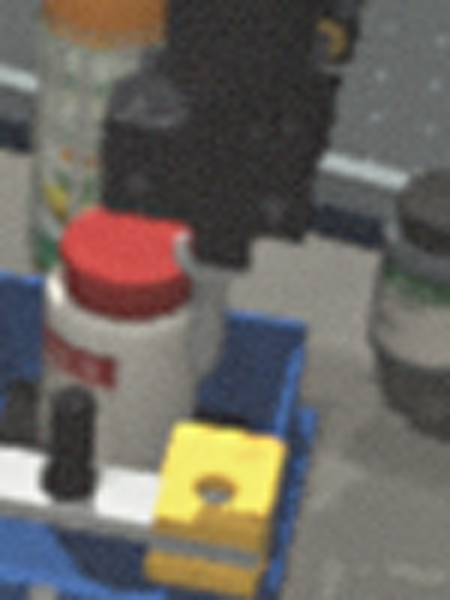

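The pin hangs about 4 mm off the TCP along tool +x, with its tip at scene (363.6,191.5). The hole is at (365.3,210.7). I'll allow for the offset, lower to just above the fork and settle.

```bash
python3 - <<'E'
from h import *
print(tool([.609,-.100,.175]))
E
```

```text
[-0.87681694 -0.32992343  3.57091627]
```

Emit:
{"method": "arm_command", "body": {"offset": [[-0.4,-0.2,0.5],[-0.9,-0.3,1.5],[-0.9,-0.3,2.5],[-0.9,-0.3,3.2],[-0.9,-0.3,3.6],[-0.9,-0.3,3.6],[-0.9,-0.3,3.6],[-0.9,-0.3,3.6]], "dr": [[0,0,0],[0,0,0],[0,0,0],[0,0,0],[0,0,0],[0,0,0],[0,0,0],[0,0,0]], "jaw": [-0.9,-0.9,-0.9,-0.9,-0.9,-0.9,-0.9,-0.9]}}

```text
time: 14.17
tool_pos: [0.6096, -0.1, 0.1749]
tool_rot: [180.0, -0.0, 100.0]
contact_force: [0.5, 0.2, -1.4]
opening: 0.0208
```

Emit:
{"method": "arm_command", "body": {"offset": [[0,0,0],[0,0,0],[0,0,0],[0,0,0],[0,0,0],[0,0,0],[0,0,0],[0,0,0]], "dr": [[0,0,0],[0,0,0],[0,0,0],[0,0,0],[0,0,0],[0,0,0],[0,0,0],[0,0,0]], "jaw": [-0.9,-0.9,-0.9,-0.9,-0.9,-0.9,-0.9,-0.9]}}

```text
time: 14.83
tool_pos: [0.6093, -0.1002, 0.1747]
tool_rot: [180.0, -0.0, 100.0]
contact_force: [-0.3, -0.4, -1.2]
opening: 0.0207
```

```bash
python3 - <<'E'
from h import *
s=viewer.snapshot("scene");o=monitor.get_obs();print(o["tool_pos"],o["tool_rot"],tool([.609,-.1,.1],o))
M=R.from_euler('xyz',o["tool_rot"],degrees=True).as_matrix();tp=o["tool_pos"]
print([proj(s,tp+M@[.004,0,k]) for k in (.024,.05,.07,.08)],"below tip at fork",proj(s,[*(tp+M@[.004,0,0])[:2],.076]))
z=lambda im,x,y,w,h,k:cv2.resize(im[y:y+h,x:x+w,::-1],None,fx=k,fy=k,interpolation=cv2.INTER_CUBIC)
cv2.imwrite("pics/c6.png",z(s["img"],340,160,50,65,9))
E
```

```text
[ 0.6093268  -0.10009821  0.17467851] [-1.79998127e+02 -8.39419186e-03  1.00024042e+02] [ 0.01426504 -0.03022814  7.46785425]
[array([367.6533445 , 186.64021007]), array([366.64571568, 195.30858984]), array([365.89546998, 201.76276675]), array([365.52813732, 204.92283807])] below tip at fork [364.86158966 210.71012545]
```

View pics/c6.png

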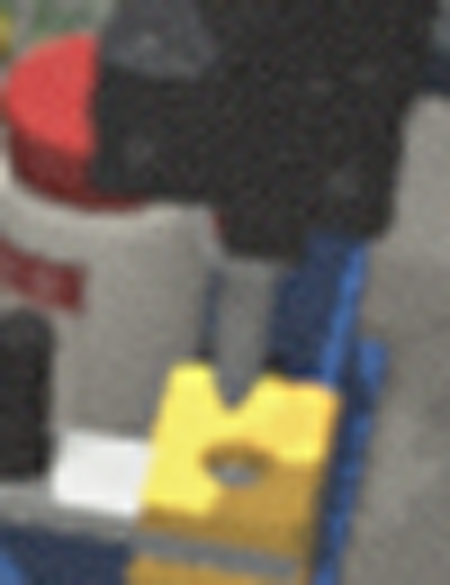

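The tip is at scene (365.4,204.5). Dropped straight down it would land at (364.9,210.7), while the hole is at (365.8,210.9). I'll shift about 1.5 mm towards tool -x and go in.

Emit:
{"method": "arm_command", "body": {"offset": [[-0.15,0,0],[-0.15,0,0.5],[-0.15,0,1],[-0.15,0,1.5],[-0.15,0,2],[-0.15,0,2.5],[-0.15,0,3],[-0.15,0,3.5]], "dr": [[0,0,0],[0,0,0],[0,0,0],[0,0,0],[0,0,0],[0,0,0],[0,0,0],[0,0,0]], "jaw": [-0.9,-0.9,-0.9,-0.9,-0.9,-0.9,-0.9,-0.9]}}

```text
time: 15.55
tool_pos: [0.6095, -0.1016, 0.139]
tool_rot: [-180.0, -0.0, 100.0]
contact_force: [0.4, -0.1, -1.3]
opening: 0.0208
```

Emit:
{"method": "arm_command", "body": {"offset": [[0,0,0.4],[0,0,0.9],[0,0,1.4],[0,0,1.9],[0,0,2.4],[0,0,2.9],[0,0,3.3],[0,0,3.6]], "dr": [[0,0,0],[0,0,0],[0,0,0],[0,0,0],[0,0,0],[0,0,0],[0,0,0],[0,0,0]], "jaw": [-0.9,-0.9,-0.9,-0.9,-0.9,-0.9,-0.9,-0.9]}}

```text
time: 16.22
tool_pos: [0.6094, -0.1016, 0.1031]
tool_rot: [-180.0, -0.0, 100.0]
contact_force: [-0.4, 0.0, -1.5]
opening: 0.0208
```

Emit:
{"method": "arm_command", "body": {"offset": [[0,0,0.1],[0,0,0.2],[0,0,0.3],[0,0,0.4],[0,0,0.5],[0,0,0.5],[0,0,0.5],[0,0,0.5]], "dr": [[0,0,0],[0,0,0],[0,0,0],[0,0,0],[0,0,0],[0,0,0],[0,0,0],[0,0,0]], "jaw": [-0.9,-0.9,-0.9,-0.9,-0.9,-0.9,-0.9,-0.9]}}

```text
time: 16.88
tool_pos: [0.6098, -0.1017, 0.1006]
tool_rot: [179.9, 0.0, 100.0]
contact_force: [-2.9, 0.9, 10.1]
opening: 0.021
```

The collar seats at TCP z = 0.1006, where 0.100 was expected, with 10 N. I'll release and lift.

Emit:
{"method": "arm_command", "body": {"offset": [[0,0,-0.2],[0,0,-0.2],[0,0,-0.2],[0,0,-0.2],[0,0,-0.2],[0,0,-0.2],[0,0,-0.2],[0,0,-0.2]], "dr": [[0,0,0],[0,0,0],[0,0,0],[0,0,0],[0,0,0],[0,0,0],[0,0,0],[0,0,0]], "jaw": [-0.8,-0.6,-0.4,-0.2,0,0.1,0.1,0.1]}}

```text
time: 17.55
tool_pos: [0.6096, -0.1016, 0.1006]
tool_rot: [-180.0, -0.0, 100.0]
contact_force: [-0.4, -0.4, 0.2]
opening: 0.0483
```

Emit:
{"method": "arm_command", "body": {"offset": [[0,0,-1],[0,0,-2.5],[0,0,-4.5],[0,0,-7],[0,0,-9.5],[0,0,-12],[0,0,-14],[0,0,-15]], "dr": [[0,0,0],[0,0,0],[0,0,0],[0,0,0],[0,0,0],[0,0,0],[0,0,0],[0,0,0]], "jaw": [0.1,0.1,0.1,0.1,0.1,0.1,0.1,0.1]}}

```text
time: 18.22
tool_pos: [0.6109, -0.1019, 0.2543]
tool_rot: [179.7, 0.1, 100.0]
contact_force: [0.5, 0.1, 0.1]
opening: 0.0486
```

Emit:
{"method": "arm_command", "body": {"offset": [[2,0,0],[5,0,0],[8,0,0],[11,0,0],[14,0,0],[17,0,0],[19,0,0],[20,0,0]], "dr": [[0,0,0],[0,0,0],[0,0,0],[0,0,0],[0,0,0],[0,0,0],[0,0,0],[0,0,0]], "jaw": [0.1,0.1,0.1,0.1,0.1,0.1,0.1,0.1]}}

```text
time: 18.88
tool_pos: [0.5736, 0.0995, 0.2506]
tool_rot: [-180.0, -0.1, 100.3]
contact_force: [0.5, -0.0, 0.1]
opening: 0.0486
```

```bash
python3 - <<'E'
from h import *
s=viewer.snapshot("scene");t=viewer.snapshot("top");o=monitor.get_obs();print(o["time"],o["contact_force"])
for c in("scene","top"):
  for n in("pin","jar_red","jar_green","measure"):print(c,n,[(np.round(m["point"],3).tolist(),round(m["p"],2)) for m in viewer.recognise(c,n)])
h=ray(t,346.9,174.8,.076);print("handle top px: scene",proj(s,[.6083,-.0962,.127]),"top",proj(t,[.6083,-.0962,.127]))
z=lambda im,x,y,w,h,k:cv2.resize(im[y:y+h,x:x+w,::-1],None,fx=k,fy=k,interpolation=cv2.INTER_CUBIC)
cv2.imwrite("pics/c7.png",np.hstack([z(s["img"],280,140,110,120,3.6),z(t["img"],280,110,110,120,3.6)]))
E
```

```text
18.9833 [-1.093277   -0.40704101  0.25733681]
scene pin [([0.6, -0.1, 0.103], 0.78), ([0.515, 0.285, 0.088], 0.66), ([0.409, 0.178, 0.05], 0.54)]
scene jar_red [([0.661, -0.038, 0.101], 0.6)]
scene jar_green [([0.638, 0.104, 0.092], 0.6), ([0.6, 0.038, 0.014], 0.25)]
scene measure [([0.461, -0.263, 0.041], 0.81)]
top pin [([0.608, -0.09, 0.122], 0.47), ([0.527, 0.291, 0.128], 0.46)]
top jar_red [([0.672, -0.03, 0.124], 0.9)]
top jar_green []
top measure [([0.477, -0.256, 0.057], 0.81), ([0.645, -0.002, 0.008], 0.21)]
handle top px: scene [366.70410863 194.6350456 ] top [348.40305634 172.6095293 ]
```

View pics/c7.png

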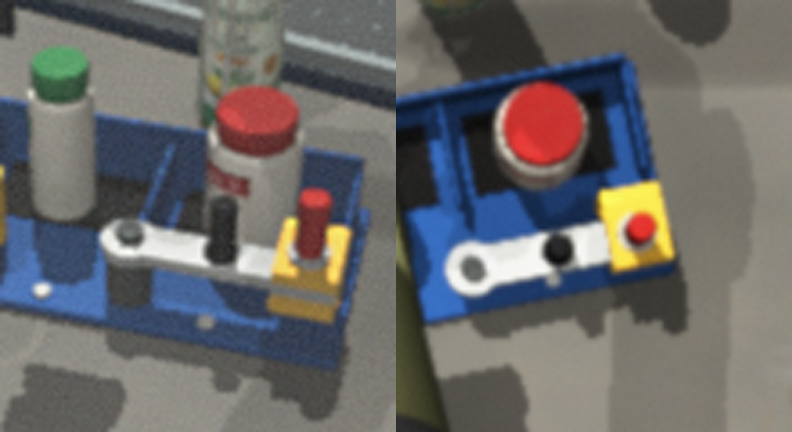

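The pin stands in the right fork with its collar on the plate. The handle top is at scene (367,194.2), and a seated pin should show at (366.7,194.6). Both jars are standing and the gripper is clear.

```bash
python3 -c "
from h import *
print(arm.close_job())"
```

```text
the job is handed in; nothing more can be done
None
```

The red-capped jar is locked in the right bay and the job is handed in, at about 19 s of the 58 s allowed.

**What I did:** I swung the bar to the right fork. When I pushed harder, from 20 N to 29 N, it did not move, so I took it as on its stop. I then took the pin from the wooden block, leaving its larger and smaller look-alikes alone. I pushed it down through the fork and bar until the collar seated, with the tool within 1 mm of the expected height and 10 N on it. Then I let go and moved clear.

**Last checks:**
- **Pin:** its handle top is within about 1 pixel of where a seated pin should appear, in both cameras.
- **Jars:** both are standing in their bays in the last scene picture. The network missed the green jar in the last top view, but it found it in the scene view.
- **Tape measure:** it reads within about 5 mm of its first reading in both cameras, which is about the networks' accuracy. The arm never went near it.
- **Bar angle:** I judged this from the unmoving stop, the clear hole and the pin passing through without force. The rough angle from the tool position read -88.6°, short of -90°, which is within its measuring error.

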